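Clamp a heatsink in the force-indicating vice

ROBOT

A 7-joint arm with a two-finger parallel gripper is mounted at the origin on the work surface. World frame = base frame: x ahead of the robot, y to its left, z up, the work surface at z = 0. Lengths are in m, angles in rad, forces in N, time in s.
With the tool pointing down it reaches from about 0.425 to 0.875 m from the base axis. Payload 8.4 kg.
Tool frame: the origin (TCP) lies midway between the tips of the shut fingers; the grasp point (between the pads) lies 19 mm behind it; z points along the fingers, y is the direction in which the jaws open and shut (so a half turn about z gives the same grasp; the last joint's range is limited). The gripper opens to 87 mm and grips with 3 to 60 N. Pads are 19 mm wide; open, the fingers measure 117 mm over their backs; the gripper's body (75 mm by 190 mm) begins 51 mm behind the grasp point.
Start: joints at [-1.387, 0.333, 0.04, 1.465, -0.013, 1.343, -0.059], TCP at [0.181, 0.624, 0.223] pointing down, gripper open.
Joint ranges: [-2.58, 2.58], [-0.38, 2.09], [-1.3, 1.39], [0.25, 2.4], [-1.5, 4.64], [0.08, 2.09], [-2.65, 2.65]. Speed limits (rad/s): [2.22, 2.22, 2.79, 2.79, 3.14, 3.14, 3.14].

INTERFACE

Orientations are given as a unit quaternion [x, y, z, w].
In Python, from cell import arm, eyes, spotter gives the robot as it stands.
- The arm moves only by the tool carry_out, never from a script. Its argument "rows" is a list of rows, each a list of 3 entries, a list of its own where there are three numbers: the opening, from 0 (shut) to 1 (fully open), then the shift along the tool's x, y, z in m, then the turn about the tool's z in rad. A call has 1 to 12 rows; each row shifts and turns the commanded pose from where the row before left it, along the tool's axes as they then stand; what a row does not reach is not made up. A row lasts 1/12 s, in which the tool goes at most 41.7 mm and 7.16 degrees, less where a joint would pass 70% of its speed; a pose out of reach is approached as far as the arm can. A call is refused whole if a number of a shift passes 0.0417 or a number of a turn 0.125, either way. A call with a gripper value outside its range is refused whole. The fingers move at their own pace and stop on an object; "squeeze" is the grip in N (left out, the last holds). Time passes only in rows, so rows that do not move let the fingers close. It gives the time, the measured TCP pose, the force and the opening at its end, in the units of the state.
- arm.read_state(): the state, without advancing time (a new reading comes with each control period).
- eyes.grab_frame(name): name is "scene" or "side" or "wrist"; returns the picture (480x640x3 uint8, red, green, blue); there is no depth.
- eyes.camera_info(name): a dict with "camera_matrix" (3x3 intrinsics, pixels), "pose" (4x4, takes a point from camera to world coordinates). Camera axes: x right, y up, looking along -z (the intrinsics and any distortion apply to the point x, -y, -z); pixel columns grow to the right and rows downward; lengths in m; the calibration is good to about 2 mm. A picture is of the moment at which its call begins: read the wrist's pose just before it. camera_info takes no time and is no camera call; for the wrist camera it gives the pose at the moment of the call.
- arm.sign_off(): hands the job in, once; it reports no verdict.
Trained networks look in the newest picture that a camera, given by its name, has taken for a name from the list of things; names that differ only in an ending like _2 or _b are one class to them, and where a whole thing is asked for, a point or a joint stands for the part that bears it (a point fixed in the world has none). Each returns a list of dicts, best first, with "score" (0 to 1); they miss things now and then, are a little off and sometimes report something else, mostly with a low value. They report only what shows in the picture. A call takes as long as a camera call. They do not tell look-alikes from the thing itself.
- spotter.trace(name, camera): "region" (480x640 bool, what is visible of it) and "xy" ([column, row] in pixels, amid what is visible of it).
- spotter.pinpoint(name, camera): "xy" ([column, row] in pixels: a listed point, or the origin of a listed thing).
The state is a dict: "clock": time; "joints": joint angles; "dq": joint speeds; "joint_efforts": joint torques, N m; "tcp_pos": TCP position; "tcp_rot": TCP orientation; "ft_force": force on the tool from outside, world axes, zero at the start; "moment": the same for the moment, N m; "width": finger opening in m.
Only numpy, scipy, OpenCV 4.12 (cv2) and the standard library are available. Lean on these libraries where they do the work, as an engineer would, in place of code of your own. Each camera call takes 0.05 s, during which the arm holds its last target. There are 200 camera calls.

TASK

Stand the black heatsink upright on the bed of the small blue vice, between the jaws, with its fins running along the jaws, and let go of it. Then turn the orange wing handle clockwise to tighten the vice until the green indicator tab on the blue block clearly pops up, and stop before the red band under the green shows: red means it has been overtightened. Leave it clamped like that, with your hand off, and do not disturb the solder reel, the flux bottle or the parts box.

Things in the scene. Friction and masses are not known exactly. Their poses are not given: they have to be found in the camera images.
- heatsink: Loose black aluminium heatsink, about 130 g, 50 mm (x) by 40 mm (y) by 36 mm (z). Origin: centre of its underside; z points up out of the fins. Five upright fins run along its x over its full length. It starts standing upright on the bench; pick it by its two ends, 50 mm apart along its x, with the fingers at about 28 mm above its underside. The 40 mm sides are the ones to be clamped.
- vice: Small vice bolted to the bench. Origin: at bench level, under the middle of its bed; z up, x across (along the jaw faces), y along its screw. The blue indicator block, 55 mm high, stands at about y = -36 to -79 mm, its round tab (20 mm across) on top at about y = -58 mm. The blue screw box, 45 mm high, at y = +70 to +120 mm carries the orange wing handle at y = +95 mm.
- bed (a point): Middle of the vice's flat bed, 16 mm above the bench, axes as the vice: the middle of the heatsink's underside belongs here. Bed 50 mm wide in x. Sprung pad face 23 to 26 mm from here towards -y (a setting that is not reported), jaw face 22.9 to 25.6 mm towards +y at the start. Both are 36 mm long in x and 50 mm high above the bench: fingers at the heatsink's ends pass beside them.
- wing_grip (a point): Point to grip on the orange wing handle: on its vertical axis, 74 mm above the bench. The wing is an upright flat bar 56 mm long (along this point's x), 12 mm thick (along y), its top 85 mm and its underside 58 mm above the bench. Pinch it across its thickness from above and twist.
- wing (a joint): Angle of the wing handle, rad, 0 to 5, growing clockwise seen from above; at 0 its length lies along the vice's x. Starts at 0 to 0.6. It turns stiffly (0.12 N m) and stays where left, also under load. Each rad moves the jaw 4.5 mm towards -y of the vice; the heatsink slides along the bed until it meets the pad and is gripped after 1.3 to 2.6 rad of turning, when the moment rises to about 0.19 N m.
- tab (a joint): Height of the indicator tab above rest, m; at 0 its green top is 1.5 mm above the block. A spring behind the pad is preloaded to 12 N: below that clamping force the tab stays; above it the pad gives (2 N/mm) and the tab rises 5 mm per mm, 22 mm per rad of the wing. 6 to 15 mm: out, only green shows; about 10 mm is right. Above 15 mm (18 N) the red band shows, which must never happen.
- reel: Bystander: green solder reel, 48 mm across, 38 mm high, upright. Origin: centre of its underside.
- flux: Bystander: white bottle with red cap, 32 mm across, 85 mm high, upright. Origin: centre of its underside.
- partsbox: Bystander: open blue parts box, 100 x 70 x 30 mm. Origin: centre of its underside.
Mind the look-alikes: they are no part of the job. Several things have the shape of the heatsink; the one meant has the colours described above. There is more than one size of the vice; the one meant has the size given above.

How it is judged:
By the outcome, as a careful person would: the job done as asked, in the order asked, and still so for the second after the job is handed in, with the robot touching nothing.
It also fails if it takes over 67 s, if anything falls off the work surface, if the arm or the gripper's body presses on something with over 40 N, if the wrist force passes 120 N, or if a joint passes its speed limit or range.

## Working session

There is one attempt and no reset: what is moved stays moved. The work goes in short steps, Python scripts to look and compute and a tool call to move; the robot and the scene stay as the last step left them, time stands still between calls to the robot, and variables do not carry over. Pictures are saved under pics/ and viewed, about 8 in all and at most 12, crops included, and the job is handed in when it is done.

Besides the shell and the picture viewer there is one more tool, called after "Request:" as a command line: name --argument value ..., lists and objects as JSON in quotes. carry_out: Moves the arm, as the interface text tells. Its arguments: {"type":"object","properties":{"rows":{"type":"array"},"squeeze":{"type":"number"}},"required":["rows"]}

```bash
mkdir -p pics; ls; cat > h.py <<'E'
import numpy as np, cv2
from cell import arm, eyes, spotter
from scipy.spatial.transform import Rotation as R
def ray(cam,uv):
    i=eyes.camera_info(cam);K=np.array(i["camera_matrix"]);T=np.array(i["pose"])
    d=np.linalg.inv(K)@[uv[0],uv[1],1];d=T[:3,:3]@[d[0],-d[1],-d[2]]
    return T[:3,3],d
def onz(cam,uv,z):
    o,d=ray(cam,uv);return o+d*(z-o[2])/d[2]
def proj(cam,p):
    i=eyes.camera_info(cam);K=np.array(i["camera_matrix"]);T=np.array(i["pose"])
    c=T[:3,:3].T@(np.array(p)-T[:3,3]);q=K@[c[0],-c[1],-c[2]];return q[:2]/q[2]
def save(im,n): cv2.imwrite("pics/"+n,cv2.cvtColor(im,cv2.COLOR_RGB2BGR))
E
python3 - <<'E'
from h import *
np.set_printoptions(precision=4,suppress=True)
s=arm.read_state();print({k:np.round(v,4) for k,v in s.items()})
for c in("scene","side","wrist"):
    im=eyes.grab_frame(c);save(im,c+"1.png")
    i=eyes.camera_info(c);print(c,[k for k in i],np.array(i["pose"])[:3].round(3).tolist(),np.array(i["camera_matrix"])[0].round(1))
    for n in("heatsink","vice","bed","wing_grip"):
        print(c,n,[(round(d["score"],2),np.round(d["xy"],1).tolist(),onz(c,d["xy"],{"bed":.016,"wing_grip":.074}.get(n,0)).round(3).tolist()) for d in spotter.pinpoint(n,c)])
E
```

```text
pics
{'clock': np.float64(0.0), 'joints': array([-1.3872,  0.3339,  0.0399,  1.4662, -0.0134,  1.3433, -0.0585]), 'dq': array([ 0.0004,  0.0009, -0.0011, -0.0011,  0.0004, -0.0004, -0.0002]), 'joint_efforts': array([ -0.0005, -65.6355,   1.3349, -40.3803,  -0.0598,   0.0449,
         0.0001]), 'tcp_pos': array([0.1813, 0.6237, 0.2217]), 'tcp_rot': array([ 0.1409,  0.99  , -0.0008, -0.    ]), 'ft_force': array([ 0.5405, -0.4962, -0.2187]), 'moment': array([ 0.0086, -0.0354, -0.028 ]), 'width': np.float64(0.0867)}
scene ['camera_matrix', 'pose'] [[0.717, -0.365, 0.593, 1.298], [0.696, 0.406, -0.592, -0.865], [-0.025, 0.838, 0.545, 0.809]] [608.8   0.  318.9]
scene heatsink [(0.75, [272.8, 341.0], [0.591, -0.296, 0.0]), (0.71, [277.5, 305.8], [0.517, -0.215, 0.0]), (0.63, [306.9, 289.7], [0.523, -0.133, 0.0])]
scene vice [(0.98, [330.0, 198.0], [0.274, 0.205, 0.0]), (0.89, [454.3, 272.4], [0.724, 0.137, 0.0]), (0.74, [384.7, 248.5], [0.546, 0.108, 0.0])]
scene bed [(0.83, [386.4, 243.2], [0.549, 0.11, 0.016]), (0.81, [451.7, 266.5], [0.718, 0.132, 0.016]), (0.73, [333.0, 190.8], [0.272,
[... 383 characters left out ...]
82, [310.7, 214.1], [0.53, -0.223, 0.0]), (0.69, [316.0, 237.4], [0.511, -0.143, 0.0])]
side vice [(0.98, [288.6, 324.6], [0.546, 0.113, 0.0]), (0.94, [200.9, 332.9], [0.715, 0.146, 0.0]), (0.58, [423.3, 371.4], [0.286, 0.201, 0.0])]
side bed [(0.71, [423.0, 365.3], [0.289, 0.199, 0.016]), (0.71, [201.6, 328.6], [0.711, 0.147, 0.016])]
side wing_grip [(0.82, [304.0, 335.6], [0.507, 0.192, 0.074]), (0.6, [481.6, 396.3], [0.206, 0.292, 0.074]), (0.58, [203.0, 340.2], [0.685, 0.216, 0.074])]
wrist ['camera_matrix', 'pose'] [[0.279, -0.921, -0.271, 0.106], [0.96, 0.268, 0.078, 0.647], [0.0, -0.282, 0.959, 0.385]] [338.4   0.  322.6]
wrist heatsink []
wrist vice []
wrist bed []
wrist wing_grip []
```

```bash
python3 - <<'E'
import cv2
a=cv2.imread("pics/scene1.png")[100:420,150:570];b=cv2.imread("pics/side1.png")[150:470,130:550]
cv2.imwrite("pics/both1.png",cv2.resize(cv2.hconcat([a,b]),(800,305)))
cv2.imwrite("pics/a.png",cv2.resize(a,(784,597)))
cv2.imwrite("pics/b.png",cv2.resize(b,(784,597)))
E
```

```text
(no output)
```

View pics/a.png

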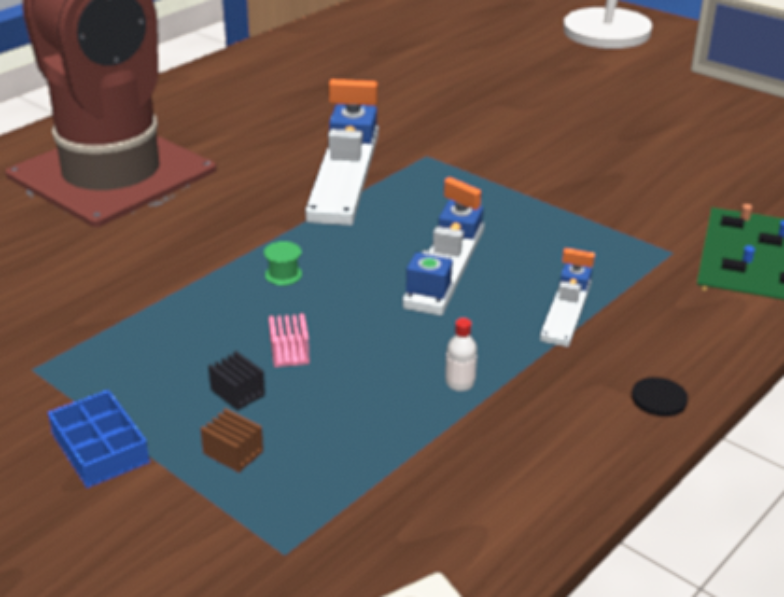

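View pics/b.png

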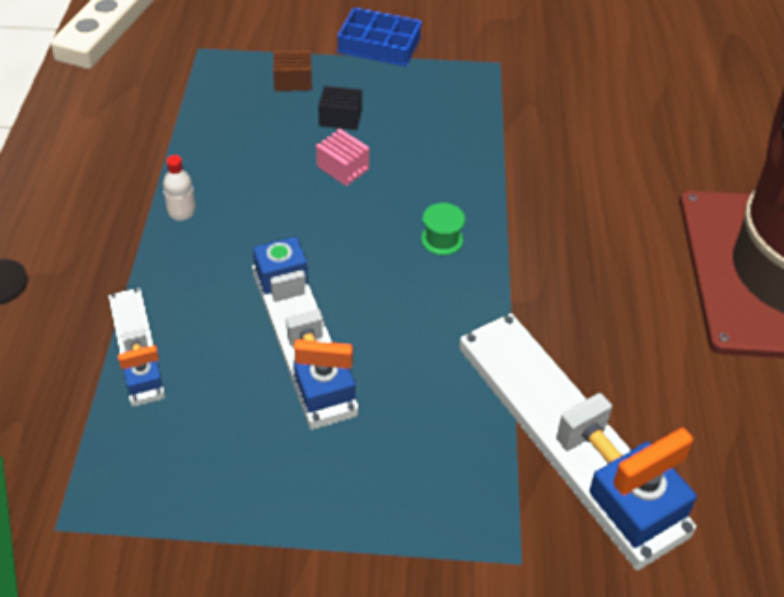

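Three heatsink shapes appear in the scene view: brown (273,341), black (277,306) and pink (307,290). The black one fits. Of the three vices, at (330,198), (385,248) and (454,272), only the middle one has the blue indicator block with the green tab. Next I check its size and get the wrist camera over it.

Request:
carry_out --rows '[[1,[-0.0313,-0.024,0],0],[1,[-0.0313,-0.024,0],0],[1,[-0.0313,-0.024,0],0],[1,[-0.0313,-0.024,0],0],[1,[-0.0313,-0.024,0],0],[1,[-0.0313,-0.024,0],0],[1,[-0.0313,-0.024,0],0],[1,[-0.0313,-0.024,0],0],[1,[-0.0313,-0.024,0],0],[1,[-0.0313,-0.024,0],0],[1,[-0.0313,-0.024,0],0],[1,[-0.0313,-0.024,0],0]]'

```text
clock: 1.75
tcp_pos: [0.4625, 0.241, 0.223]
tcp_rot: [0.141, 0.99, 0.0, 0.0]
ft_force: [0.5, -0.2, -1.3]
width: 0.087
```

Request:
carry_out --rows '[[0.7,[-0.0313,-0.024,0],0],[0.7,[-0.0313,-0.024,0],0],[0.7,[-0.0313,-0.024,0],0],[0.7,[0,0,0],0.125],[0.7,[0,0,0],0.125],[0.7,[0,0,0],0.125],[0.7,[0,0,0],0.125],[0.7,[0,0,0],0.125],[0.7,[0,0,0],0.125],[0.7,[0,0,0],0.125],[0.7,[0,0,0],0],[0.7,[0,0,0],0]]'

```text
clock: 2.75
tcp_pos: [0.5317, 0.1475, 0.2227]
tcp_rot: [0.545, 0.838, 0.0, 0.0]
ft_force: [0.8, -0.4, 0.1]
width: 0.0608
```

```bash
cat >> h.py <<'E'
def st():
    s=arm.read_state();M=R.from_quat(s["tcp_rot"]).as_matrix();a=np.degrees(np.arctan2(M[1,1],M[0,1]))
    print("t",round(s["clock"],2),"tcp",np.round(s["tcp_pos"],4),"yaw_y",round(a,2),"tilt",M[:,2].round(4),"q",np.round(s["joints"],2),"F",np.round(s["ft_force"],1),"M",np.round(s["moment"],2),"w",round(s["width"],4));return s,M,a
E
python3 - <<'E'
from h import *
np.set_printoptions(precision=4,suppress=True)
st();c="wrist"
T=np.array(eyes.camera_info(c)["pose"]);im=eyes.grab_frame(c);save(im,"w2.png")
for n,z in(("heatsink",0),("vice",0),("bed",.016),("wing_grip",.074)):
    print(c,n,[(round(d["score"],2),np.round(d["xy"],1).tolist(),onz(c,d["xy"],z).round(4).tolist()) for d in spotter.pinpoint(n,c)])
print(T)
E
```

```text
t 2.75 tcp [0.5317 0.1475 0.2227] yaw_y 23.9 tilt [ 0.0001  0.0001 -1.    ] q [-0.83  0.14  0.53  1.73 -0.07  1.3   0.13] F [ 0.8 -0.4  0.1] M [-0.1   0.03 -0.04] w 0.0608
wrist heatsink [(0.46, [233.0, 397.0], [0.5221, -0.1334, 0.0])]
wrist vice [(0.93, [325.5, 248.6], [0.5512, 0.1119, 0.0]), (0.88, [122.9, 68.5], [0.2818, 0.2048, 0.0]), (0.79, [455.6, 279.1], [0.7125, 0.1406, 0.0])]
wrist bed [(0.95, [114.3, 63.4], [0.282, 0.2067, 0.016]), (0.7, [464.4, 282.1], [0.715, 0.1446, 0.016]), (0.65, [320.6, 250.2], [0.5447, 0.1123, 0.016])]
wrist wing_grip [(0.76, [487.2, 239.1], [0.6785, 0.2034, 0.074]), (0.75, [322.9, 168.2], [0.5086, 0.2008, 0.074])]
[[ 0.9144 -0.3886 -0.1137  0.5   ]
 [ 0.4049  0.8771  0.2585  0.2198]
 [-0.0007 -0.2824  0.9593  0.3847]
 [ 0.      0.      0.      1.    ]]
```

View pics/w2.png

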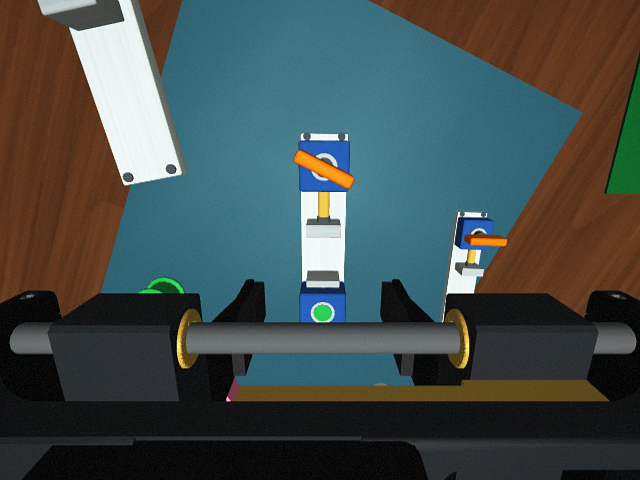

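The wrist view shows the middle vice upright in the image: wing (324,168), screw box (325,166), jaw (323,228), pad (322,278), green tab (322,313). The pieces are in the right proportions. I measure the tab and wing in all three views.

```bash
python3 - <<'E'
from h import *
np.set_printoptions(precision=4,suppress=True)
ims={"wrist":cv2.imread("pics/w2.png"),"scene":eyes.grab_frame("scene")[:,:,::-1].copy(),"side":eyes.grab_frame("side")[:,:,::-1].copy()}
for c in("scene","side"): cv2.imwrite(f"pics/{c}2.png",ims[c])
B=np.array([.5475,.112,0]);
for c,im in ims.items():
    h=cv2.cvtColor(im,cv2.COLOR_BGR2HSV)
    for nm,lo,hi,z,p0 in(("tab",(45,120,60),(75,255,255),.0565,[.573,.058,.0565]),("wing",(5,150,60),(16,255,255),.0715,[.509,.199,.072])):
        m=cv2.inRange(h,lo,hi);n,l,s,ce=cv2.connectedComponentsWithStats(m)
        ok=[i for i in range(1,n) if s[i,4]>15]
        if not ok: print(c,nm,"none");continue
        p=proj(c,p0);i=min(ok,key=lambda i:np.hypot(*(ce[i]-p)))
        pts=np.argwhere(l==i)[:,::-1].astype(np.float32)
        r=cv2.minAreaRect(pts);print(c,nm,"exp",p,"cen",ce[i],"rect",np.round(r[0],1),np.round(r[1],1),"area",s[i,4],"world",onz(c,ce[i],z))
        if nm=="wing" and c=="wrist":
            hull=cv2.boxPoints(r);w=np.array([onz(c,q,.085) for q in hull]);print(w)
            # long direction via PCA
            W=np.array([onz(c,q,.085)[:2] for q in pts]);u,sv,vt=np.linalg.svd(W-W.mean(0));print("wing dir deg",np.degrees(np.arctan2(vt[0,1],vt[0,0])),"V med",W.mean(0))
    # white plate/blue corners from the wrist
    for nm,p in(("heatsink",0),("bed",0)): pass
E
```

```text
wrist tab exp [324.2573 315.5492] cen [322.2511 312.6592] rect [322.5 312.5] [15. 17.] area 223 world [0.5696 0.0603 0.0565]
wrist wing exp [322.4643 170.0393] cen [322.8797 167.8184] rect [323.8 168.4] [63.5 14.3] area 424 world [0.5086 0.2009 0.0715]
[[0.4816 0.1967 0.085 ]
 [0.4826 0.2087 0.085 ]
 [0.537  0.2066 0.085 ]
 [0.5366 0.1943 0.085 ]]
wing dir deg -2.0340694407631106 V med [0.5083 0.2017]
scene tab exp [380.9104 241.2425] cen [301.1267 240.7332] rect [301.5 241. ] [19. 22.] area 371 world [ 0.436  -0.0623  0.0565]
scene wing exp [397.3144 203.558 ] cen [397.4649 203.027 ] rect [397.2 203.2] [20.7 10.1] area 185 world [0.5071 0.2021 0.0715]
side tab exp [277.2749 284.172 ] cen [279.  284.5] rect [279.  284.5] [5. 8.] area 42 world [0.5695 0.0586 0.0565]
side wing exp [302.5478 339.1661] cen [302.7018 339.0765] rect [302.3 338.8] [31.3 13.1] area 379 world [0.5088 0.1984 0.0715]
```

Request:
carry_out --rows '[[0.7,[-0.0358,-0.0171,0],0],[0.7,[-0.0358,-0.0171,0],0],[0.7,[-0.0358,-0.0171,0],0],[0.7,[-0.0358,-0.0171,0],0],[0.7,[-0.0358,-0.0171,0],0],[0.7,[-0.0358,-0.0171,0],0],[0.7,[-0.0358,-0.0171,0],0],[0.7,[-0.0358,-0.0171,0],0],[0.7,[0,0,0.02],0.12],[0.7,[0,0,0.02],0.12],[0.7,[0,0,0.01],0.12],[0.7,[0,0,0],0.057]]'

```text
clock: 4.1
tcp_pos: [0.52, -0.1697, 0.1702]
tcp_rot: [0.711, 0.703, -0.001, -0.001]
ft_force: [-0.3, -0.7, 0.1]
width: 0.0608
```

Request:
carry_out --rows '[[0.7,[0,0,0],0],[0.7,[0,0,0],0]]'

```text
clock: 4.27
tcp_pos: [0.5215, -0.1698, 0.1727]
tcp_rot: [0.708, 0.707, -0.0, 0.0]
ft_force: [-0.7, -0.7, 0.1]
width: 0.0613
```

```bash
python3 - <<'E'
from h import *
np.set_printoptions(precision=4,suppress=True)
st();c="wrist"
im=eyes.grab_frame(c);save(im,"w3.png")
print([(round(d["score"],2),np.round(d["xy"],1).tolist(),onz(c,d["xy"],0).round(4).tolist()) for d in spotter.pinpoint("heatsink",c)])
for d in spotter.trace("heatsink",c):
    pts=np.argwhere(d["region"])[:,::-1].astype(np.float32);r=cv2.minAreaRect(pts);print(round(d["score"],2),d["xy"],r,onz(c,d["xy"],.036),"mean rgb",im[d["region"]].mean(0))
a=im[120:340,180:460];cv2.imwrite("pics/w3c.png",cv2.resize(a[:,:,::-1],None,fx=2.7,fy=2.7,interpolation=cv2.INTER_CUBIC))
E
```

```text
t 4.27 tcp [ 0.5215 -0.1698  0.1727] yaw_y -0.07 tilt [ 0.0001 -0.0002 -1.    ] q [-0.49  0.2   0.82  1.81 -0.15  1.2   0.38] F [-0.7 -0.7  0.1] M [-0.09  0.02  0.07] w 0.0613
[(0.69, [329.9, 276.5], [0.529, -0.226, 0.0]), (0.61, [321.8, 188.9], [0.5206, -0.1334, 0.0])]
0.89 [322.3, 190.0] ((319.5487976074219, 191.93905639648438), (56.37873077392578, 47.32065200805664), 38.65980911254883) [ 0.5211 -0.1298  0.036 ] mean rgb [232.2216 193.2188 209.7072]
0.62 [384.1, 361.6] ((384.5, 362.5), (17.0, 25.0), 90.0) [ 0.5842 -0.3054  0.036 ] mean rgb [126.6907  74.4149  36.2861]
0.56 [331.6, 281.7] ((331.20050048828125, 283.19287109375), (52.29533386230469, 50.371665954589844), 4.085616588592529) [ 0.5298 -0.2168  0.036 ] mean rgb [47.1285 48.998  51.5107]
```

View pics/w3c.png

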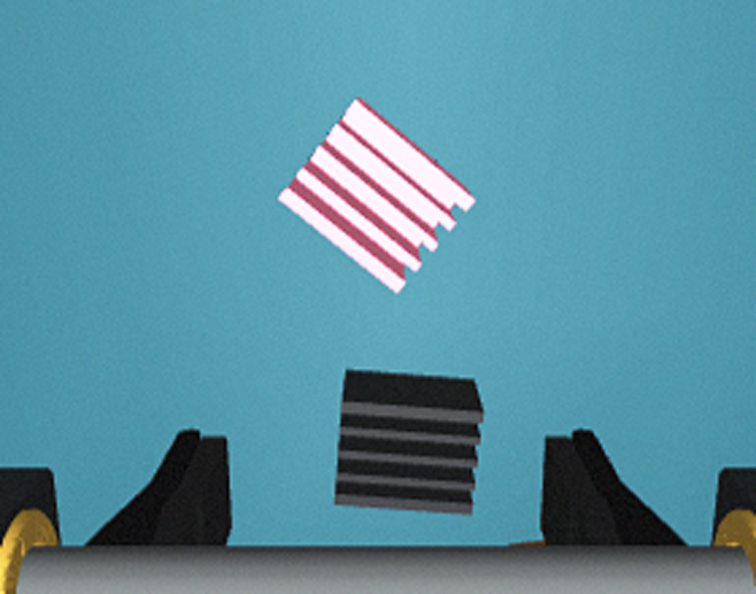

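The crop shows the black heatsink at image (331,282) with its fins roughly horizontal and turned slightly clockwise. It is separate from the pink one and is the right thing. I compute its top corners.

```bash
python3 - <<'E'
from h import *
np.set_printoptions(precision=4,suppress=True)
P=np.array([onz("wrist",(180+u/2.7,120+v/2.7),.036) for u,v in((343,402),(483,411),(472,514),(335,503))])
print(P);c=P.mean(0);print("c",c,"len",np.linalg.norm(P[1]-P[0]),np.linalg.norm(P[2]-P[3]),np.linalg.norm(P[3]-P[0]),np.linalg.norm(P[1]-P[2]))
d=P[1]-P[0]+P[2]-P[3];a=np.degrees(np.arctan2(d[1],d[0]));print("yaw",a)
s,M,y=st();w=c-s["tcp_pos"];w[2]=.009-s["tcp_pos"][2]
print("turn cw first",np.radians(y-a))
from math import radians
a=radians(a);xt=np.array([-np.sin(a),np.cos(a)]);yt=np.array([np.cos(a),np.sin(a)]);print("shift after turn",w[:2]@xt,w[:2]@yt,-w[2])
E
```

```text
[[ 0.5066 -0.2038  0.036 ]
 [ 0.5555 -0.2072  0.036 ]
 [ 0.5527 -0.2471  0.036 ]
 [ 0.5031 -0.2426  0.036 ]]
c [ 0.5295 -0.2252  0.036 ] len 0.049076591715705546 0.049774547329495385 0.039021677577859196 0.04000452311498162
yaw -4.608774457313622
t 4.42 tcp [ 0.5217 -0.1698  0.1731] yaw_y -0.11 tilt [ 0.0009 -0.     -1.    ] q [-0.49  0.2   0.82  1.81 -0.15  1.2   0.38] F [-0.2  0.4 -0.3] M [-0.1   0.03 -0.  ] w 0.061
turn cw first 0.07858467868827615
shift after turn -0.054565222472423715 0.01216851624223085 0.16406406932779338
```

Request:
carry_out --rows '[[0.76,[-0.0272,0.006,0],0],[0.76,[-0.0272,0.006,0],0.08],[0.76,[0,0,0.035],0],[0.76,[0,0,0.035],0],[0.76,[0,0,0.03],0],[0.76,[0,0,0.025],0],[0.76,[0,0,0.02],0],[0.76,[0,0,0.01],0],[0.76,[0,0,0.008],0],[0.76,[0,0,0],0],[0.76,[0,0,0],0]]'

```text
clock: 5.33
tcp_pos: [0.5337, -0.2245, 0.0104]
tcp_rot: [0.736, 0.677, 0.0, 0.0]
ft_force: [0.6, 0.8, 0.8]
width: 0.0659
```

Request:
carry_out --rows '[[0.4,[0,0,0],0],[0.4,[0,0,0],0],[0.4,[0,0,0],0],[0.4,[0,0,0],0],[0.4,[0,0,0],0],[0.4,[0,0,0],0]]' --squeeze 20

```text
clock: 5.83
tcp_pos: [0.5333, -0.2243, 0.0102]
tcp_rot: [0.736, 0.677, 0.0, 0.0]
ft_force: [-2.8, 1.2, 7.0]
width: 0.0498
```

```bash
python3 -c "
from h import *
st()"
```

```text
t 5.83 tcp [ 0.5333 -0.2243  0.0102] yaw_y -4.81 tilt [ 5.e-04  2.e-04 -1.e+00] q [-0.28  0.49  0.74  1.89 -0.41  0.93  0.58] F [-2.8  1.2  7. ] M [0.15 0.74 0.01] w 0.0498
```

Request:
carry_out --rows '[[0.4,[0,0,-0.01],0],[0.4,[0,0,-0.03],0],[0.4,[0,0,-0.035],0],[0.4,[0,0,-0.035],0],[0.4,[0,0,-0.03],0],[0.4,[0,0,0],-0.1243],[0.4,[0,0,0],-0.1243],[0.4,[0,0,0],-0.1243],[0.4,[0,0,0],-0.1243],[0.4,[0.0304,0.0148,0],0],[0.4,[0.0304,0.0148,0],0],[0.4,[0.0304,0.0148,0],0]]'

```text
clock: 6.83
tcp_pos: [0.537, -0.1225, 0.1502]
tcp_rot: [0.548, 0.836, 0.0, 0.0]
ft_force: [0.3, 0.6, -1.5]
width: 0.0492
```

Request:
carry_out --rows '[[0.4,[0.0304,0.0148,0],0],[0.4,[0.0304,0.0148,0],0],[0.4,[0.0304,0.0148,0],0],[0.4,[0.0304,0.0148,0],0],[0.4,[0.0304,0.0148,0],0],[0.4,[0.0304,0.0148,0],0],[0.4,[0.0304,0.0148,0],0],[0.4,[0,0,0],0],[0.4,[0,0,0],0],[0.4,[0,0,0],0]]'

```text
clock: 7.67
tcp_pos: [0.5468, 0.1129, 0.1499]
tcp_rot: [0.547, 0.837, -0.0, 0.0]
ft_force: [0.4, -0.4, -0.3]
width: 0.0497
```

```bash
python3 - <<'E'
from h import *
np.set_printoptions(precision=4,suppress=True)
s,M,a=st();o=[]
for c in("scene","side","wrist"):
    im=eyes.grab_frame(c);save(im,c+"4.png");o.append(im)
    z=s["tcp_pos"][2]-.009
    print(c,[(round(d["score"],2),np.round(d["xy"],1).tolist(),onz(c,d["xy"],z).round(4).tolist()) for d in spotter.pinpoint("heatsink",c)],"exp",proj(c,[*s["tcp_pos"][:2],z]))
a=cv2.resize(o[0][130:290,300:480],(450,400));b=cv2.resize(o[1][220:380,210:350],(350,400))
save(cv2.hconcat([a,b]),"c4.png")
E
```

```text
t 7.67 tcp [0.5468 0.1129 0.1499] yaw_y 23.66 tilt [ 0.0004 -0.0006 -1.    ] q [-0.79  0.22  0.58  1.81 -0.13  1.15  0.24] F [ 0.4 -0.4 -0.3] M [-0.09  0.01 -0.01] w 0.0497
scene [(0.93, [388.4, 195.9], [0.5456, 0.1143, 0.1409]), (0.77, [302.5, 290.6], [0.654, -0.2678, 0.1409]), (0.7, [272.3, 341.2], [0.714, -0.3957, 0.1409])] exp [388.4141 196.2849]
side [(0.97, [283.1, 274.6], [0.5519, 0.1093, 0.1409]), (0.44, [311.5, 237.0], [0.5086, 0.0058, 0.1409])] exp [285.6787 276.2119]
wrist [(0.18, [325.5, 232.2], [0.5343, 0.1453, 0.1409])] exp [322.5243 293.2237]
```

View pics/c4.png

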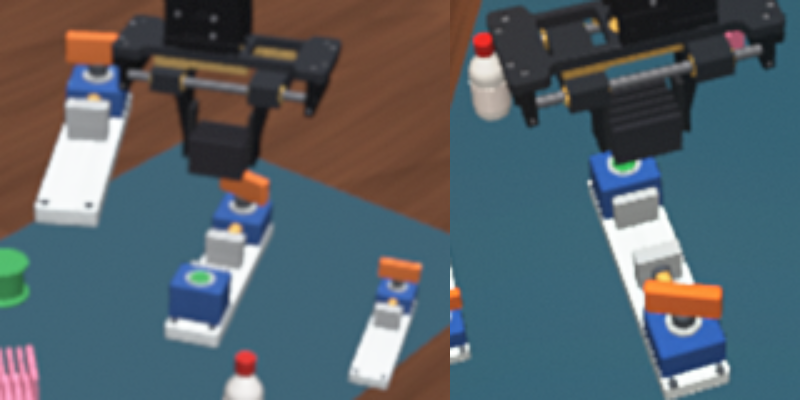

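The heatsink hangs straight in the hand, above the bed with the wing beyond it. Both cameras agree with the expected position to about 2 mm. Before lowering, I measure the real jaw gap from the saved wrist picture.

```bash
python3 - <<'E'
from h import *
np.set_printoptions(precision=2,suppress=True)
im=cv2.imread("pics/w2.png");g=cv2.cvtColor(im,cv2.COLOR_BGR2GRAY).astype(float)
print(g[205:300,312:335].mean(1).round(0).astype(int).tolist())
i=eyes.camera_info("wrist");K=np.array(i["camera_matrix"])
T=np.array([[0.9144,-0.3886,-0.1137,0.5],[0.4049,0.8771,0.2585,0.2198],[-0.0007,-0.2824,0.9593,0.3847]])
a=np.radians(23.7);bed=np.array([.5464,.1134,.016])
for nm,y,z in[("padface top",-24.5,.05),("padface bottom",-24.5,.016),("jaw face top",24.2,.05),("block front top",-36,.055),("block back top",-79,.055),("box front",70,.045),("box back",120,.045)]:
    r=[]
    for yy in(y-1,y+1):
        p=bed+np.array([-np.sin(a)*yy,np.cos(a)*yy,0])/1000;p[2]=z
        c=T[:,:3].T@(p-T[:,3]);q=K@[c[0],-c[1],-c[2]];r.append(q[1]/q[2])
    print(nm,np.mean(r),"px/mm",(r[1]-r[0])/2)
b=g[125:200,305:312].mean(1);print(b.astype(int).tolist())
E
```

```text
[217, 218, 219, 220, 219, 220, 220, 219, 220, 220, 215, 200, 166, 131, 92, 83, 85, 89, 91, 77, 197, 215, 216, 218, 219, 222, 223, 222, 218, 218, 219, 216, 208, 245, 247, 246, 246, 246, 246, 246, 246, 246, 246, 246, 247, 246, 246, 246, 246, 246, 246, 246, 247, 246, 246, 247, 246, 246, 246, 246, 247, 246, 246, 248, 253, 188, 99, 90, 92, 95, 93, 95, 95, 97, 93, 101, 203, 222, 220, 219, 219, 230, 131, 42, 35, 37, 38, 35, 49, 78, 85, 90, 91, 90, 90]
padface top 281.5488649175406 px/mm -0.870181880490577
padface bottom 270.1528797234215 px/mm -0.806215794871747
jaw face top 237.49147378578212 px/mm -0.9405209810002759
block front top 293.43438457690604 px/mm -0.8645902978955178
block back top 329.39617115808164 px/mm -0.8089733428011812
box front 192.0593519167585 px/mm -1.000964464724646
box back 139.83508172500143 px/mm -1.089895429642624
[110, 109, 110, 110, 111, 111, 111, 104, 113, 120, 118, 117, 116, 126, 152, 93, 72, 83, 86, 87, 87, 86, 88, 88, 88, 87, 84, 82, 92, 110, 135, 158, 168, 173, 174, 174, 172, 170, 167, 167, 162, 155, 143, 122, 105, 90, 95, 89, 87, 87, 88, 88, 87, 87, 88, 87, 87, 87, 89, 88, 89, 88, 89, 89, 87, 74, 94, 250, 249, 246, 246, 246, 246, 246, 246]
```

Request:
carry_out --rows '[[0.4,[0.001,0,0.02],0],[0.4,[0,0,0.03],0],[0.4,[0,0,0.025],0],[0.4,[0,0,0.015],0],[0.4,[0,0,0.01],0],[0.4,[0,0,0.01],0],[0.4,[0,0,0.006],0],[0.4,[0,0,0.004],0],[0.4,[0,0,0.002],0],[0.4,[0,0,0],0],[0.4,[0,0,0],0]]'

```text
clock: 8.88
tcp_pos: [0.5467, 0.1146, 0.0281]
tcp_rot: [0.547, 0.837, 0.0, 0.0]
ft_force: [-0.8, -0.3, -0.2]
width: 0.0496
```

```bash
python3 -c "
from h import *
st()"
```

```text
t 8.88 tcp [0.5467 0.1146 0.0281] yaw_y 23.67 tilt [ 8.e-04  3.e-04 -1.e+00] q [-0.74  0.37  0.54  1.92 -0.23  0.92  0.33] F [-0.8 -0.3 -0.2] M [-0.08 -0.02 -0.  ] w 0.0496
```

Request:
carry_out --rows '[[0.4,[0,0,0.001],0],[0.4,[0,0,0.001],0],[0.4,[0,0,0],0],[0.4,[0,0,0],0]]'

```text
clock: 9.22
tcp_pos: [0.5467, 0.1147, 0.0262]
tcp_rot: [0.547, 0.837, 0.0, 0.0]
ft_force: [-0.6, -0.3, 5.3]
width: 0.0499
```

```bash
python3 -c "
from h import *
st()"
```

```text
t 9.22 tcp [0.5467 0.1147 0.0262] yaw_y 23.67 tilt [ 8.e-04  6.e-04 -1.e+00] q [-0.74  0.37  0.54  1.92 -0.24  0.91  0.33] F [-0.6 -0.3  5.3] M [-0.16  0.42  0.04] w 0.0499
```

Contact reads 5 N at the expected height. I release, lift, and shift over the wing, then look back at the heatsink.

Request:
carry_out --rows '[[0.72,[0,0,0],0],[0.72,[0,0,0],0],[0.72,[0,0,0],0],[0.72,[0,0,0],0],[0.72,[0,0,-0.01],0],[0.72,[0,0,-0.03],0],[0.72,[0,0,-0.035],0],[0.72,[0,0,-0.035],0],[0.6,[0.03,0,0],0],[0.5,[0.034,0,0],0],[0.5,[0.03,-0.001,0],0],[0.5,[0,0,0],0]]'

```text
clock: 10.22
tcp_pos: [0.5049, 0.2067, 0.1363]
tcp_rot: [0.544, 0.839, 0.001, -0.001]
ft_force: [-0.6, 1.0, -0.3]
width: 0.0462
```

```bash
python3 - <<'E'
from h import *
st()
o=[]
for c in("wrist","scene"):
    im=eyes.grab_frame(c);save(im,c+"5.png");o.append(im)
np.save("pics/T5.npy",np.array(eyes.camera_info("wrist")["pose"]))
a=cv2.resize(o[0][130:390,170:490],(492,400));b=cv2.resize(o[1][170:290,330:420],(300,400))
save(cv2.hconcat([a,b]),"c5.png")
E
```

```text
t 10.22 tcp [0.5049 0.2067 0.1363] yaw_y 24.1 tilt [-8.0e-04  2.8e-03 -1.0e+00] q [-0.93  0.2   0.52  1.85 -0.11  1.12  0.05] F [-0.6  1.  -0.3] M [-0.02  0.02  0.01] w 0.0462
```

View pics/c5.png

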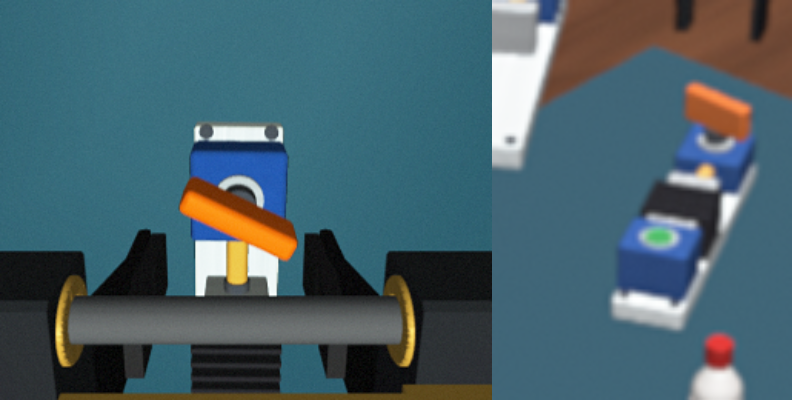

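The heatsink stands upright between pad and jaw with its fins along the jaws, visible at (235,370) in the wrist crop and (680,215) in the scene crop. I refine the wing pose by fitting a box to the orange mask.

```bash
python3 - <<'E'
from h import *
from scipy.optimize import minimize
np.set_printoptions(precision=4,suppress=True)
im=cv2.imread("pics/wrist5.png");h=cv2.cvtColor(im,cv2.COLOR_BGR2HSV);m=cv2.inRange(h,(3,150,60),(17,255,255))
n,l,s,ce=cv2.connectedComponentsWithStats(m);ok=[i for i in range(1,n) if s[i,4]>400 and ce[i][1]<320];print([(s[i,4],ce[i]) for i in ok])
m=(l==ok[0]).astype(np.uint8)
K=np.array(eyes.camera_info("wrist")["camera_matrix"]);T=np.load("pics/T5.npy")
def f(p):
    u=np.array([np.cos(p[2]),np.sin(p[2]),0]);v=np.array([-u[1],u[0],0]);c=np.array([p[0],p[1],0])
    q=[c+a*.028*u+b*.006*v+[0,0,z] for a in(-1,1) for b in(-1,1) for z in(.058,.085)]
    q=(np.array(q)-T[:3,3])@T[:3,:3];q=(K@(q*[1,-1,-1]).T).T;q=q[:,:2]/q[:,2:]
    g=np.zeros((480*4,640*4),np.uint8);cv2.fillConvexPoly(g,cv2.convexHull(np.round(q*4+1.5).astype(np.int32)),255)
    g=cv2.resize(g,(640,480),interpolation=cv2.INTER_AREA)/255.
    return np.abs(g-m).sum()
best=min((minimize(f,[.508,.2005,a],method="Nelder-Mead",options=dict(initial_simplex=np.array([[.508,.2005,a],[.513,.2005,a],[.508,.2055,a],[.508,.2005,a+.1]]))) for a in(-.1,0)),key=lambda r:r.fun)
print(best.x,np.degrees(best.x[2]),best.fun,m.sum());st()
E
```

```text
[(np.int32(6096), array([122.0635,  47.0235])), (np.int32(33468), array([518.9411,  61.1974])), (np.int32(10430), array([ 31.7546, 225.6036])), (np.int32(4859), array([607.0512, 265.6923])), (np.int32(1903), array([324.7909, 271.5896]))]
[ 0.5207  0.221  -0.824 ] -47.21456012462679 7715.125490196078 6096
t 10.32 tcp [0.5071 0.2013 0.1361] yaw_y 23.83 tilt [ 0.0002  0.0003 -1.    ] q [-0.92  0.2   0.52  1.85 -0.11  1.12  0.06] F [-0.3 -1.5  0.1] M [-0.06 -0.02 -0.01] w 0.0449
```

```bash
cat > wf.py <<'E'
from h import *
from scipy.optimize import minimize
def wingfit(z0=.058):
    i=eyes.camera_info("wrist");K=np.array(i["camera_matrix"]);T=np.array(i["pose"]);im=eyes.grab_frame("wrist")
    h=cv2.cvtColor(im,cv2.COLOR_RGB2HSV);m=cv2.inRange(h,(3,150,60),(17,255,255))
    n,l,s,ce=cv2.connectedComponentsWithStats(m);e=proj("wrist",[.508,.2005,.075])
    k=min([i for i in range(1,n) if s[i,4]>200],key=lambda i:np.hypot(*(ce[i]-e)));m=(l==k).astype(np.uint8)
    def f(p):
        u=np.array([np.cos(p[2]),np.sin(p[2]),0]);v=np.array([-u[1],u[0],0]);c=np.array([p[0],p[1],0])
        q=[c+a*.028*u+b*.006*v+[0,0,z] for a in(-1,1) for b in(-1,1) for z in(z0,.085)]
        q=(np.array(q)-T[:3,3])@T[:3,:3];q=(K@(q*[1,-1,-1]).T).T;q=q[:,:2]/q[:,2:]
        g=np.zeros((480*4,640*4),np.uint8);cv2.fillConvexPoly(g,cv2.convexHull(np.round(q*4+1.5).astype(np.int32)),255)
        return np.abs(cv2.resize(g,(640,480),interpolation=cv2.INTER_AREA)/255.-m).sum()
    b=min((minimize(f,[.508,.2005,a],method="Nelder-Mead",options=dict(initial_simplex=np.array([[.508,.2005,a],[.511,.2005,a],[.508,.2035,a],[.508,.2005,a+.1]]))) for a in(-.1,-.03,.05)),key=lambda r:r.fun)
    print("wing",b.x.round(4),"deg",np.degrees(b.x[2]).round(2),"miss",b.fun,"of",m.sum());return im
if __name__=="__main__": save(wingfit(),"w6.png");st()
E
python3 wf.py
```

```text
wing [ 0.5097  0.2006 -0.0645] deg -3.7 miss 350.8039215686274 of 1913
t 10.37 tcp [0.5078 0.1999 0.1361] yaw_y 23.7 tilt [ 5.e-04 -2.e-04 -1.e+00] q [-0.92  0.2   0.52  1.85 -0.11  1.12  0.06] F [ 0.2 -0.6  1.1] M [-0.13  0.02  0.01] w 0.0441
```

Request:
carry_out --rows '[[0.5,[0,0.0013,0],-0.1228],[0.5,[0,0,0],-0.1228],[0.5,[0,0,0],-0.1228],[0.5,[0,0,0],-0.1228],[0.5,[0,0,0],-0.1228],[0.5,[0,0,0],-0.1228],[0.5,[0,0,0],-0.1228],[0.5,[0,0,0],-0.1228],[0.5,[0,0,0],-0.1228],[0.5,[0,0,0.01],0],[0.5,[0,0,0],0],[0.5,[0,0,0],0]]'

```text
clock: 11.37
tcp_pos: [0.5086, 0.1995, 0.1247]
tcp_rot: [0.029, 1.0, -0.001, -0.001]
ft_force: [-0.2, -0.0, -0.1]
width: 0.0435
```

```bash
python3 -c "
from h import *
st()"
```

```text
t 11.37 tcp [0.5086 0.1995 0.1247] yaw_y 86.67 tilt [-0.0012 -0.0012 -1.    ] q [-0.81  0.2   0.4   1.86 -0.09  1.1   1.14] F [-0.2 -0.  -0.1] M [ 0.09  0.01 -0.03] w 0.0435
```

Request:
carry_out --rows '[[0.5,[0,0.0005,0.02],0],[0.5,[0,0,0.02],0],[0.5,[0,0,0.015],0],[0.5,[0,0,0.01],0],[0.5,[0,0,0.004],0],[0.5,[0,0,0],0],[0.5,[0,0,0],0],[0.1,[0,0,0],0],[0.1,[0,0,0],0],[0.1,[0,0,0],0],[0.1,[0,0,0],0],[0.1,[0,0,0],0]]' --squeeze 35

```text
clock: 12.37
tcp_pos: [0.5089, 0.2006, 0.0568]
tcp_rot: [0.026, 1.0, -0.0, 0.0]
ft_force: [-0.3, -11.8, 3.7]
width: 0.0181
```

```bash
cat > tab.py <<'E'
from h import *
import sys
def tab(tag,ref=True):
    im=eyes.grab_frame("scene");save(im,f"s_{tag}.png")
    x0,y0=[int(v) for v in proj("scene",[.5696,.0603,.06])];c=im[y0-30:y0+25,x0-25:x0+25]
    h=cv2.cvtColor(c,cv2.COLOR_RGB2HSV);g=cv2.inRange(h,(45,110,60),(80,255,255))>0;r=cv2.inRange(h,(0,150,60),(10,255,255))>0
    n=np.argwhere(g);print(tag,"green n",g.sum(),"rows",n[:,0].min()+y0-30,n[:,0].max()+y0-30,"mean",(n.mean(0)+[y0-30,x0-25]).round(2),"red",r.sum())
if __name__=="__main__": st();tab(sys.argv[1])
E
python3 tab.py 0
```

```text
t 12.37 tcp [0.5089 0.2006 0.0568] yaw_y 86.99 tilt [ 1.e-04 -8.e-04 -1.e+00] q [-0.79  0.29  0.39  1.92 -0.13  0.96  1.17] F [ -0.3 -11.8   3.7] M [-2.86  0.    0.02] w 0.0181
0 green n 18 rows 239 242 mean [240.33 379.5 ] red 5
```

Request:
carry_out --rows '[[0.08,[0,0,0],0],[0.08,[0,0,0],0],[0.08,[0,0,0],0],[0.08,[0,0,0],0]]'

```text
clock: 12.75
tcp_pos: [0.5089, 0.1998, 0.0568]
tcp_rot: [0.027, 1.0, -0.001, -0.0]
ft_force: [-1.9, -5.3, 3.9]
width: 0.0145
```

```bash
python3 tab.py 1
```

```text
t 12.75 tcp [0.5089 0.1998 0.0568] yaw_y 86.94 tilt [-3.0e-04 -1.4e-03 -1.0e+00] q [-0.79  0.29  0.39  1.92 -0.13  0.96  1.17] F [-1.9 -5.3  3.9] M [-1.19  0.25 -0.03] w 0.0145
1 green n 18 rows 239 242 mean [240.33 379.5 ] red 4
```

Request:
carry_out --rows '[[0,[0,-0.001,0],0],[0,[0,0,0],0],[0,[0,0,0],0],[0,[0,0,0],0]]'

```text
clock: 13.13
tcp_pos: [0.5089, 0.1998, 0.0567]
tcp_rot: [0.026, 1.0, -0.0, 0.0]
ft_force: [-1.0, -3.8, 4.9]
width: 0.0144
```

```bash
python3 tab.py 2
```

```text
t 13.13 tcp [0.5089 0.1998 0.0567] yaw_y 86.98 tilt [ 1.e-04 -4.e-04 -1.e+00] q [-0.79  0.29  0.39  1.92 -0.13  0.96  1.17] F [-1.  -3.8  4.9] M [-1.05  0.17 -0.  ] w 0.0144
2 green n 18 rows 239 242 mean [240.33 379.5 ] red 4
```

Request:
carry_out --rows '[[0,[0,0,0],0.05],[0,[0,0,0],0.1],[0,[0,0,0],0.1],[0,[0,0,0],0.1],[0,[0,0,0],0.1],[0,[0,0,0],0.1],[0,[0,0,0],0.1],[0,[0,0,0],0.1],[0,[0,0,0],0.1],[0,[0,0,0],0.1],[0,[0,0,0],0.05],[0,[0,0,0],0]]'

```text
clock: 14.18
tcp_pos: [0.5094, 0.2006, 0.0568]
tcp_rot: [0.503, 0.864, 0.001, 0.001]
ft_force: [2.1, -2.4, 2.1]
width: 0.0148
```

```bash
python3 tab.py 3; python3 tab.py 3b
```

```text
t 14.18 tcp [0.5094 0.2006 0.0568] yaw_y 29.59 tilt [ 1.5e-03  3.0e-04 -1.0e+00] q [-0.93  0.3   0.55  1.92 -0.19  0.96  0.23] F [ 2.1 -2.4  2.1] M [-0.49 -0.48  0.08] w 0.0148
3 green n 18 rows 239 242 mean [240.33 379.5 ] red 9
t 14.23 tcp [0.5094 0.2006 0.0568] yaw_y 29.79 tilt [ 1.4e-03  3.0e-04 -1.0e+00] q [-0.93  0.3   0.55  1.92 -0.19  0.96  0.23] F [ 2.1 -1.4  2.5] M [-0.46 -0.63  0.07] w 0.014
3b green n 18 rows 239 242 mean [240.33 379.5 ] red 10
```

```bash
python3 - <<'E'
from h import *
b=eyes.grab_frame("side");save(b,"side3.png");a=cv2.imread("pics/s_3b.png")[:,:,::-1]
save(cv2.hconcat([cv2.resize(a[150:290,330:450],(430,500)),cv2.resize(b[240:400,230:350],(370,500))]),"c7.png")
E
```

```text
(no output)
```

View pics/c7.png

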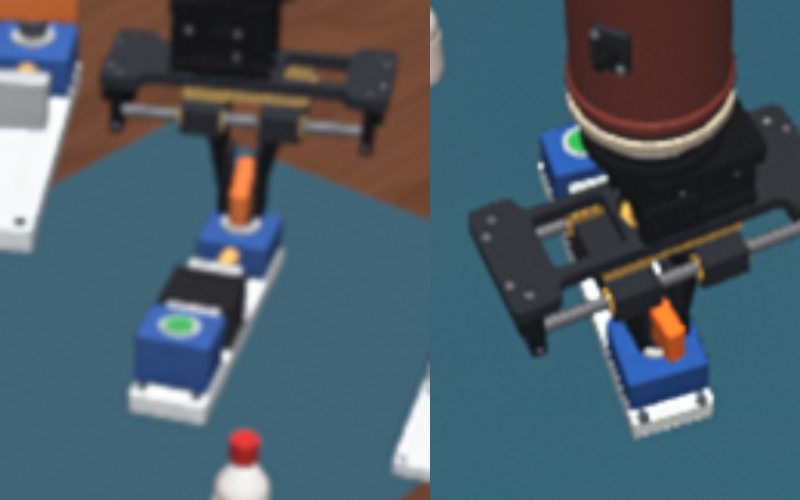

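The wing follows the hand, the heatsink is in place, and the tab is still at rest (scene crop (180,325)). I continue turning in steps.

Request:
carry_out --rows '[[0,[0,0,0],0.1],[0,[0,0,0],0.1],[0,[0,0,0],0.1],[0,[0,0,0],0.1],[0,[0,0,0],0],[0,[0,0,0],0],[0,[0,0,0],0]]'

```text
clock: 14.92
tcp_pos: [0.5098, 0.2007, 0.0568]
tcp_rot: [0.663, 0.748, 0.001, 0.001]
ft_force: [4.8, -0.6, 0.7]
width: 0.0146
```

```bash
cat > tab2.py <<'E'
from h import *
import sys
# tab rise from sub-pixel shift of the green blob (greenness-weighted centroid), scene and side
def rise(tag):
    s,M,a=st();print("turned",round(np.radians(86.98-a),3))
    for c in("scene","side"):
        im=eyes.grab_frame(c);save(im,f"{c}_{tag}.png");f=im.astype(float)
        p0=proj(c,[.5696,.0603,.0565]);p1=proj(c,[.5696,.0603,.0665]);x,y=[int(round(v)) for v in p0]
        q=f[y-22:y+18,x-18:x+19];g=np.clip(q[...,1]-np.maximum(q[...,0],q[...,2])-30,0,None);r=np.clip(q[...,0]-np.maximum(q[...,1],q[...,2])-60,0,None)
        Y,X=np.mgrid[y-22:y+18,x-18:x+19]
        if g.sum()<1: print(c,"no green");continue
        n=(g>0).sum();print(c,tag,"green cen",round((g*X).sum()/g.sum(),2),round((g*Y).sum()/g.sum(),2),"n",n,"sum",int(g.sum()),"red n",(r>0).sum(),"px per 10mm",(p1-p0).round(2))
rise(sys.argv[1])
E
python3 tab2.py 4
```

```text
t 14.92 tcp [0.5098 0.2007 0.0568] yaw_y 6.88 tilt [ 2.1e-03  7.0e-04 -1.0e+00] q [-0.99  0.32  0.62  1.93 -0.22  0.96 -0.14] F [ 4.8 -0.6  0.7] M [-0.25 -1.12  0.05] w 0.0146
turned 1.398
scene 4 green cen 379.63 240.48 n 28 sum 1023 red n 0 px per 10mm [ 0.13 -3.7 ]
side 4 green cen 276.91 284.9 n 28 sum 1440 red n 31 px per 10mm [-0.22 -3.4 ]
```

Request:
carry_out --rows '[[0,[0,0,0],0.1],[0,[0,0,0],0.1],[0,[0,0,0],0],[0,[0,0,0],0]]'

```text
clock: 15.35
tcp_pos: [0.51, 0.2007, 0.0569]
tcp_rot: [0.735, 0.678, 0.001, 0.001]
ft_force: [7.3, -0.6, -0.8]
width: 0.0143
```

```bash
python3 tab2.py 5
```

```text
t 15.35 tcp [0.51   0.2007 0.0569] yaw_y -4.61 tilt [ 2.6e-03  7.0e-04 -1.0e+00] q [-1.02  0.32  0.66  1.93 -0.24  0.97 -0.33] F [ 7.3 -0.6 -0.8] M [-0.23 -1.28  0.07] w 0.0143
turned 1.599
scene 5 green cen 379.63 240.48 n 28 sum 1025 red n 0 px per 10mm [ 0.13 -3.7 ]
side 5 green cen 276.88 284.94 n 27 sum 1379 red n 30 px per 10mm [-0.22 -3.4 ]
```

Request:
carry_out --rows '[[0,[0,0,0],0.1],[0,[0,0,0],0.1],[0,[0,0,0],0],[0,[0,0,0],0]]'

```text
clock: 15.78
tcp_pos: [0.5102, 0.2007, 0.0569]
tcp_rot: [0.799, 0.601, 0.001, 0.001]
ft_force: [7.0, -0.2, -1.1]
width: 0.0145
```

```bash
python3 tab2.py 6
```

```text
t 15.78 tcp [0.5102 0.2007 0.0569] yaw_y -16.07 tilt [ 2.9e-03  6.0e-04 -1.0e+00] q [-1.05  0.33  0.7   1.93 -0.26  0.97 -0.51] F [ 7.  -0.2 -1.1] M [-0.28 -1.47  0.14] w 0.0145
turned 1.799
scene 6 green cen 379.71 239.67 n 34 sum 1203 red n 0 px per 10mm [ 0.13 -3.7 ]
side 6 green cen 276.5 283.13 n 21 sum 816 red n 32 px per 10mm [-0.22 -3.4 ]
```

The tab has begun to rise, about 2 mm in the scene view. I continue with small steps.

Request:
carry_out --rows '[[0,[0,0,0],0.05],[0,[0,0,0],0.05],[0,[0,0,0],0.05],[0,[0,0,0],0.05],[0,[0,0,0],0],[0,[0,0,0],0],[0,[0,0,0],0]]'

```text
clock: 16.47
tcp_pos: [0.5104, 0.2006, 0.0569]
tcp_rot: [0.855, 0.519, 0.002, 0.001]
ft_force: [8.4, -1.2, -2.2]
width: 0.0142
```

```bash
python3 tab2.py 7
```

```text
t 16.47 tcp [0.5104 0.2006 0.0569] yaw_y -27.49 tilt [ 3.3e-03  7.0e-04 -1.0e+00] q [-1.08  0.34  0.74  1.93 -0.28  0.97 -0.69] F [ 8.4 -1.2 -2.2] M [-0.28 -1.68  0.21] w 0.0142
turned 1.998
scene 7 green cen 379.88 238.34 n 48 sum 1507 red n 0 px per 10mm [ 0.13 -3.7 ]
side no green
```

Request:
carry_out --rows '[[0,[0,0,0],0.04],[0,[0,0,0],0.04],[0,[0,0,0],0.04],[0,[0,0,0],0],[0,[0,0,0],0],[0,[0,0,0],0]]'

```text
clock: 17.07
tcp_pos: [0.5105, 0.2005, 0.0569]
tcp_rot: [0.884, 0.467, 0.002, 0.001]
ft_force: [8.4, -0.8, -2.1]
width: 0.0144
```

```bash
python3 tab2.py 8; python3 - <<'E'
import cv2,numpy as np
o=[cv2.imread(f"pics/scene_{t}.png") for t in "4678"]
# top-edge row of green at the tab's middle columns, sub-pixel at half height
for t,im in zip("4678",o):
    f=im.astype(float)[225:250,377:383];g=(f[...,1]-f[...,2]).mean(1);h=g.max()/2;i=np.argmax(g>h);print(t,"top edge",round(225+i-(g[i]-h)/(g[i]-g[i-1]),2),"bottom",225+len(g)-np.argmax((g>h)[::-1]))
cv2.imwrite("pics/c8.png",cv2.hconcat([cv2.resize(i[222:262,360:400],(400,400),interpolation=cv2.INTER_CUBIC) for i in (o[0],o[3])]))
E
```

```text
t 17.07 tcp [0.5105 0.2005 0.0569] yaw_y -34.37 tilt [ 3.5e-03  6.0e-04 -1.0e+00] q [-1.1   0.35  0.77  1.93 -0.29  0.97 -0.8 ] F [ 8.4 -0.8 -2.1] M [-0.33 -1.72  0.16] w 0.0144
turned 2.118
scene 8 green cen 379.95 237.52 n 53 sum 1700 red n 0 px per 10mm [ 0.13 -3.7 ]
side no green
4 top edge 237.84 bottom 243
6 top edge 236.81 bottom 242
7 top edge 235.31 bottom 242
8 top edge 234.27 bottom 242
```

View pics/c8.png

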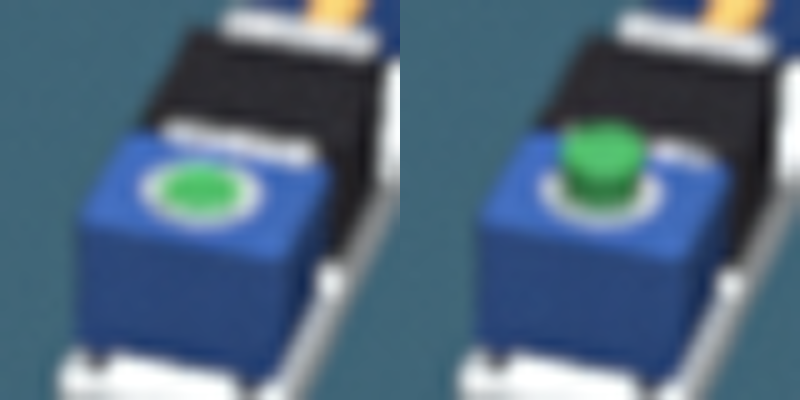

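The tab is clearly out with only green showing. Its top edge has risen 3.57 px, about 9.7 mm. I release and retreat straight up.

Request:
carry_out --rows '[[0.45,[0,0,0],0],[0.45,[0,0,0],0],[0.45,[0,0,0],0],[0.45,[0,0,0],0],[0.45,[0,0,0],0],[0.45,[0,0,-0.005],0],[0.45,[0,0,-0.015],0],[0.45,[0,0,-0.03],0],[0.45,[0,0,-0.035],0],[0.45,[0,0,-0.035],0],[0.45,[0,0,-0.03],0],[0.45,[0,0,0],0]]'

```text
clock: 18.17
tcp_pos: [0.5115, 0.201, 0.2127]
tcp_rot: [0.885, 0.466, 0.004, -0.001]
ft_force: [0.4, 0.6, 0.6]
width: 0.0392
```

Request:
carry_out --rows '[[0.45,[0,0,0],0],[0.45,[0,0,0],0],[0.45,[0,0,0],0]]'

```text
clock: 18.42
tcp_pos: [0.508, 0.2, 0.2054]
tcp_rot: [0.885, 0.466, -0.001, 0.0]
ft_force: [-0.7, 0.3, -0.7]
width: 0.0392
```

```bash
python3 tab2.py 9; python3 - <<'E'
import cv2,numpy as np
a=cv2.imread("pics/scene_9.png");f=a.astype(float)[225:250,377:383];g=(f[...,1]-f[...,2]).mean(1);h=g.max()/2;i=np.argmax(g>h);e=225+i-(g[i]-h)/(g[i]-g[i-1]);print("top edge",e,"rise mm",(237.84-e)/.37)
b=cv2.imread("pics/side_9.png")
cv2.imwrite("pics/c9.png",cv2.hconcat([cv2.resize(a[100:400,210:510],(400,400)),cv2.resize(b[220:400,210:390],(400,400))]))
E
```

```text
t 18.42 tcp [0.508  0.2    0.2054] yaw_y -34.46 tilt [-0.0017 -0.0011 -1.    ] q [-1.2   0.16  0.83  1.78 -0.12  1.26 -0.94] F [-0.7  0.3 -0.7] M [-0.1   0.12 -0.01] w 0.0392
turned 2.12
scene 9 green cen 379.94 237.52 n 53 sum 1706 red n 0 px per 10mm [ 0.13 -3.7 ]
side 9 green cen 278.86 281.71 n 83 sum 4237 red n 0 px per 10mm [-0.22 -3.4 ]
top edge 234.26150627615064 rise mm 9.671604659052331
```

View pics/c9.png

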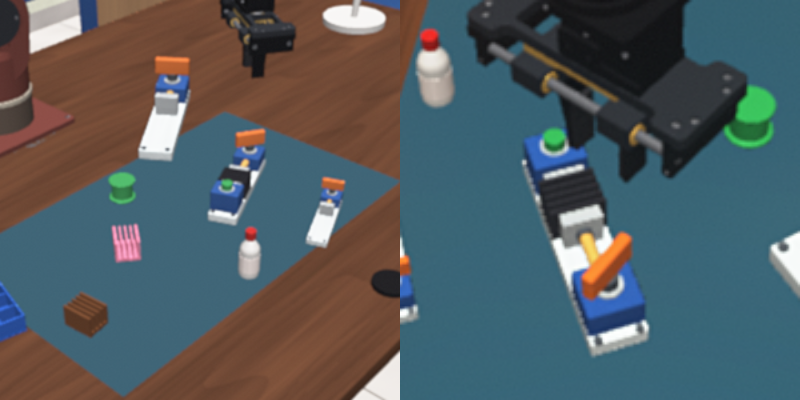

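The heatsink is clamped between pad and jaw with its fins along the jaws. The tab is up and green with no red, the hand is clear, and the reel, bottle and box are where they were. I hand it in.

```bash
python3 -c "
from cell import arm
print(arm.sign_off())"
```

```text
the job is handed in; nothing more can be done
None
```

The black heatsink stands upright on the bed of the middle vice, clamped with its fins along the jaws, and the green tab is out. I handed the job in at about 18.5 s of the 67 s allowed, with the hand clear above the vice.

- **Placing:** I picked the heatsink by its ends, set it on the bed with about 5 N of contact, and let go before touching the wing.
- **Tightening:** I turned the wing clockwise 2.12 rad. The tab began to rise at about 1.7 to 1.8 rad.
- **Tab height:** After I let go, the scene camera put the rise at about 9.7 mm with no red pixels. It read the same just before release.
- **Bystanders:** The reel, flux bottle and parts box look untouched in the last scene picture. I judged that by eye and did not measure it.

**Checks that disagreed or failed:**
- The fingers read about 14.4 mm on the 12 mm wing, probably because they gripped it slightly askew. The wing still followed the hand.
- Sideways force on the wing reached about 8 N during the twist, well under the limit.
- The side camera lost sight of the tab behind the hand for the last two turning steps. It showed green and no red again afterwards.

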